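# Load the key jig and hold its sprung rod at the length mark

### The arm

A 6-joint arm with a two-finger parallel gripper is mounted at the origin on the work surface. World frame = base frame: x ahead of the robot, y to its left, z up, the work surface at z = 0. Lengths are in m, angles in rad, forces in N, time in s.
With the tool pointing down it reaches from about 0.25 to 0.775 m from the base axis. Payload 4 kg.
Tool frame: the origin (TCP) lies at the very end of the fingers, on their centre line; the grasp point (between the pads) lies arm.pinch_z behind it (arm.pinch_z is the distance from the TCP to the grasp point, in m); z points along the fingers, y is the line along which they close (so a half turn about z gives the same grasp; the last joint's range is limited). The gripper opens to 94 mm and grips with 3 to 60 N. Pads are 16 mm wide; open, the fingers measure 119 mm over their backs; the gripper's body (75 mm by 177 mm) begins 78 mm behind the grasp point.
Start: joints at [1.088, 0.087, 1.371, -0, 1.684, -0.103], TCP at [0.204, 0.511, 0.206] pointing down, gripper open.
Joint ranges: [-3.1, 3.1], [-0.76, 2.03], [0.27, 2.55], [-1.08, 4.22], [0.17, 2.65], [-2.57, 2.57]. Speed limits (rad/s): [2.79, 2.79, 3.14, 3.14, 3.14, 3.14].

### API

Orientations are given as a rotation vector (axis times angle).
In Python, from workcell import status, viewer, arm, models gives the robot as it stands. The module is installed in compiled form; this text tells all that it offers.
- The arm moves only by the tool move_arm, never from a script. Its arguments are lists of equal length, an entry for each row: "delta_pos": the shift along the tool's x, y, z in cm, a list of three; "turn": the turn, a rotation vector about the tool's x, y, z in degrees, a list of three; "grip": the finger opening in cm, from 0 to 9.4. A call has 1 to 12 rows; each row shifts and turns the commanded pose from where the row before left it, along the tool's axes as they then stand; what a row does not reach is not made up. A row lasts 1/10 s, in which the tool goes at most 50 mm and 8.59 degrees, less where a joint would pass 70% of its speed; a pose out of reach is approached as far as the arm can. A call with a gripper value outside its range is refused whole. The fingers move at their own pace and stop on an object; "squeeze" is the grip in N (left out, the last holds). Time passes only in rows, so rows that do not move let the fingers close. It gives the time, the measured TCP pose, the force, the opening and the grip force at its end, in the units of the state.
- status.observe(): the state, without advancing time (a new reading comes with each control period).
- viewer.snapshot(name): name is "scene" or "top" or "wrist"; returns a dict with "color" (400x640x3 uint8, blue, green, red), "z_map" (400x640 float32, m along the optical axis (not along the pixel's ray), 0 where there is no reading), "fx", "fy", "cx", "cy" (pixels), "R" (3x3) and "t" (3): a world point X has camera coordinates R X + t. Camera axes: x right, y down, z forward; pixel columns grow to the right and rows downward; lengths in m; the calibration is good to about 2 mm. A picture is of the moment at which its call begins.
- arm.close_job(): hands the job in; it is judged then, once.
Trained networks look in a picture, given as the dict that the camera call returned (one of the last four; its "shot" number tells which), for a name from the list of things; names that differ only in an ending like _2 or _b are one class to them, and where a whole thing is asked for, a point or a joint stands for the part that bears it (a point fixed in the world has none). Each returns a list of dicts, best first, with "confidence" (0 to 1); they miss things now and then, are a little off and sometimes report something else, mostly with a low value. They report only what shows in the picture. A call takes as long as a camera call. They do not tell look-alikes from the thing itself.
- models.find_in(picture, target): "xy" ([column, row] in pixels, amid what is visible of it).
- models.silhouettes(picture, target): "region" (400x640 bool, what is visible of it) and "xy" ([column, row] in pixels, amid what is visible of it).
The state is a dict: "time_s": time; "joint_pos": joint angles; "joint_velocities": joint speeds; "joint_efforts": joint torques, N m; "tcp_pos": TCP position; "tcp_rot": TCP orientation; "ft_force": force on the tool from outside, world axes, zero at the start; "ft_torque": the same for the moment, N m; "width": opening from 0.0 (shut) to 1.0 (fully open); "finger_force": force on a finger pad.
Only numpy, scipy, OpenCV 4.12 (cv2) and the standard library are available. Lean on these libraries where they do the work, as an engineer would, in place of code of your own. Each camera call takes 0.05 s, during which the arm holds its last target. There are 200 camera calls.

### The job

Set up the blue key jig: thread the wide aluminium ring down the upright post first, then the smaller brass ring on top of it, both fully home. Then pull the jig's sprung rod out by its upright red grip until its red pointer is in line with the yellow length mark (do not shift the mark), and finish while still holding it there steadily, so that I can put in the locking pin; do not let go. Leave the mug, the bottle and the screwdriver where they are.

Things in the scene. Friction and masses are not known exactly. Their poses are not given: they have to be found in the camera images.
- jig: fixed jig: blue plate 280 x 100 x 12 mm, origin at the centre of its underside on the bench. Its x axis is the way the rod pulls out (away from the post), z up. On its centre line: steel post at x = -100 mm, brass tube 22 mm across (top 58 mm above the bench) at x -30 to 50, then the rod. A white scale strip lies on the plate at x 48 to 136, y -40 to -24 mm. Place and yaw vary
- post_foot (a point): centre of the post's foot, on top of the plate, 12 mm above the bench; axes as the jig's. The post is 20 mm across for its first 45 mm, then tapers to 8 mm across at 57 mm. Home: the wide ring's underside here, the brass ring's underside 18 mm higher
- post_tip (a point): centre of the post's top end, 69 mm above the bench
- wide_ring: loose pale grey satin aluminium ring, 52 mm outer diameter, 24 mm bore, 18 mm thick, lying flat on the bench; origin at the centre of its underside, z along the bore. 60 to 130 g
- small_ring: loose brass ring, 40 mm outer diameter, 24 mm bore, 18 mm thick, lying flat on the bench; origin at the centre of its underside, z along the bore. 40 to 85 g
- draw_rod: sprung telescoping steel rod, 12 mm across, slides only along the jig's x, its axis 47 mm above the bench; origin on that axis under the red grip; axes as the jig's. It rests fully in and comes out up to 75 mm; its spring pulls it back with about 4 N at rest and 1.3 N more per 10 mm (about 11 N at the furthest mark); nothing latches it
- pull_grip (a point): centre of the part of the upright round red grip that stands above the rod, 77 mm above the bench. The grip is 22 mm across with a slightly wider 25 mm black cap; it runs from 35 to 102 mm above the bench, so fingertips can go down to about 55 mm, just above the rod
- pointer (a point): tip of the thin red pointer carried by the rod, just above the white strip; it moves with the rod, always 55 mm behind the grip's axis along the jig's x
- mark (a point): length mark: middle (along jig x) of the top inner edge of the yellow clip, which is 10 mm along x, 12 wide, 6 high, beside the pointer's path on the white strip's outer edge; axes as the jig's. 30 to 55 mm along x from the resting pointer; stiff to slide (20 N), must stay put. The rod is right when the pointer has the same jig x as this point
- mug: white mug, 76 mm across, 85 mm high, origin at the centre of its underside; leave it
- oil_bottle: green glass jar with a steel cap, 54 mm across, 100 mm high, origin at the centre of its underside; leave it
- screwdriver: screwdriver 180 mm long with a blue handle, lying along its x axis; leave it
Things that resemble listed ones, but are neither listed nor needed, are in the scene too. Several things have the shape of the wide_ring; the one meant has the colours described above. Several things have the shape of the oil_bottle; the one meant has the colours described above.

How it is judged:
On the way, in this order (a step that is already met when the one before it is completed fails the run):
1. the wide aluminium ring is fully home on the post (horizontal distance between wide_ring and post_foot below 0.0045 m and z of wide_ring in the frame of post_foot between -0.004 and 0.003 m and angle between wide_ring's own z axis and vertical below 0.12 rad), for 0.2 s.
2. the brass ring is home on top of the wide ring (all of step 1 and horizontal distance between small_ring and post_foot below 0.0045 m and z of small_ring in the frame of post_foot between 0.014 and 0.021 m and angle between small_ring's own z axis and vertical below 0.12 rad), for 0.2 s.
At the end, for the whole second after the job is handed in: both rings flat, home and released on the post, wide one below (3 mm in height, 4.5 mm off axis); the rod held still against its spring by the fingers alone, pointer within 5 mm of the middle of the yellow mark; ends still holding (all of step 2 and x of pointer in the frame of mark between -0.005 and 0.005 m and contact force between the fingers and draw_rod above 2 N and linear speed of draw_rod below 0.01 m/s and contact force between the fingers and wide_ring below 0.5 N and contact force between the fingers and small_ring below 0.5 N and contact force between draw_rod and wide_ring below 0.1 N and contact force between draw_rod and small_ring below 0.1 N and contact force between draw_rod and mug below 0.1 N and contact force between draw_rod and oil_bottle below 0.1 N and contact force between draw_rod and screwdriver below 0.1 N); the arm keeps its last pose, push and grip.
It fails at once if the mug is moved by more than 30 mm or tipped over (distance of mug from where it was at the start of the episode above 0.03 m or angle between mug's own z axis and vertical above 0.5 rad).
It fails at once if the bottle is moved by more than 30 mm or tipped over (distance of oil_bottle from where it was at the start of the episode above 0.03 m or angle between oil_bottle's own z axis and vertical above 0.5 rad).
It fails at once if the screwdriver is moved by more than 30 mm (distance of screwdriver from where it was at the start of the episode above 0.03 m).
It fails at once if the yellow mark is shifted by more than 4 mm (distance of mark from where it was at the start of the episode above 0.004 m).
It also fails if it takes over 72 s, if anything falls off the work surface, if the arm or the gripper's body presses on something with over 40 N, if the wrist force passes 120 N, or if a joint passes its speed limit or range.

## Working session

There is one attempt and no reset: what is moved stays moved. The work goes in short steps, Python scripts to look and compute and a tool call to move; the robot and the scene stay as the last step left them, time stands still between calls to the robot, and variables do not carry over. Pictures are saved under pics/ and viewed, at most 10 in all, crops included, and the job is handed in when it is done.

Besides the shell and the picture viewer there is one more tool, called after ">>>" by a JSON object that holds its "method" and its "body", one argument or row to a line. move_arm: Moves the arm, as the interface text tells. Its arguments: {"type":"object","properties":{"delta_pos":{"type":"array"},"turn":{"type":"array"},"grip":{"type":"array"},"squeeze":{"type":"number"}},"required":["delta_pos","turn","grip"]}

```bash
mkdir -p pics
cat > h.py <<'E'
import numpy as np, cv2
from workcell import status, viewer, arm, models
from scipy.spatial.transform import Rotation as Ro
def pt(p,uv,r=2):
    u,v=[int(round(a)) for a in uv]
    z=p["z_map"][max(0,v-r):v+r+1,max(0,u-r):u+r+1]; z=z[z>0]
    return ray(p,uv,np.median(z)) if len(z) else None
def ray(p,uv,z):
    c=np.array([(uv[0]-p["cx"])/p["fx"]*z,(uv[1]-p["cy"])/p["fy"]*z,z])
    return np.array(p["R"]).T@(c-np.array(p["t"]))
def cloud(p):
    v,u=np.mgrid[0:400,0:640]; z=p["z_map"]
    c=np.stack([(u-p["cx"])/p["fx"]*z,(v-p["cy"])/p["fy"]*z,z],-1)
    return (c-np.array(p["t"]))@np.array(p["R"])
def atz(p,uv,zw):
    R=np.array(p["R"]);t=np.array(p["t"]);d=R.T@np.array([(uv[0]-p["cx"])/p["fx"],(uv[1]-p["cy"])/p["fy"],1]);o=-R.T@t
    return o+d*(zw-o[2])/d[2]
def proj(p,X):
    c=np.array(p["R"])@np.array(X)+np.array(p["t"]); return np.array([c[0]/c[2]*p["fx"]+p["cx"],c[1]/c[2]*p["fy"]+p["cy"]])
E
python3 - <<'E'
from h import *
np.set_printoptions(precision=4,suppress=True)
s=status.observe();print(s["time_s"],s["tcp_pos"],s["tcp_rot"],arm.pinch_z)
for n in("top","scene"):
    p=viewer.snapshot(n);cv2.imwrite(f"pics/{n}0.png",p["color"])
    print(n,p["fx"],-np.array(p["R"]).T@np.array(p["t"]))
    for t in("jig","wide_ring","small_ring","post_tip","pull_grip","pointer","mark","mug","oil_bottle","screwdriver"):
        for d in models.find_in(p,t)[:5]: print(t,round(d["confidence"],2),np.round(d["xy"]),pt(p,d["xy"]))
E
```

```text
0.0 [0.2037 0.5103 0.2043] [-0.5929 -3.0845  0.0033] 0.0188
top 427.56866813247876 [ 0.418  -0.0189  1.2553]
jig 0.97 [349. 172.] [ 0.5927 -0.0438  0.0428]
wide_ring 0.68 [374. 228.] [ 0.4302 -0.1146  0.0024]
wide_ring 0.58 [378. 265.] [ 0.3238 -0.1255  0.0006]
wide_ring 0.46 [334. 219.] [ 0.4601 -0.0001  0.013 ]
small_ring 0.69 [301. 220.] [0.4564 0.0971 0.0156]
small_ring 0.48 [314. 162.] [0.6203 0.0559 0.0508]
post_tip 0.87 [342. 172.] [ 0.5923 -0.0238  0.04  ]
pull_grip 0.49 [308. 160.] [0.6259 0.0727 0.0502]
pointer 0.62 [310. 164.] [0.6209 0.0695 0.0166]
mug 0.74 [310. 162.] [0.6212 0.0659 0.0498]
mug 0.64 [229. 246.] [0.3842 0.3093 0.0038]
oil_bottle 0.93 [212. 140.] [0.6813 0.334  0.0963]
oil_bottle 0.67 [212. 168.] [0.6006 0.332  0.099 ]
screwdriver 0.71 [457. 241.] [ 0.3917 -0.3485  0.024 ]
scene 462.12398800506884 [1.2384 0.4075 0.7977]
jig 0.63 [287. 244.] [ 0.6283 -0.0093  0.0287]
wide_ring 0.82 [320. 207.] [ 0.4585 -0.0178  0.0047]
wide_ring 0.64 [296. 191.] [ 0.4446 -0.096   0.0172]
wide_ring 0.6 [309. 169.] [ 0.3441 -0.115   0.0184]
small_ring 0.71 [362. 219.] [0.4506 0.0975 0.0092]
small_ring 0.32 [285. 242.] [ 0.6269 -0.0149  0.0311]
post_tip 0.56 [286. 243.] [ 0.6284 -0.0132  0.0294]
pull_grip 0.71 [321. 250.] [0.6398 0.0856 0.0672]
pointer 0.86 [322. 245.] [0.6411 0.0871 0.0848]
pointer 0.51 [286. 244.] [ 0.6288 -0.0134  0.0261]
mark 0.22 [324. 247.] [0.638  0.0901 0.0788]
mug 0.93 [450. 222.] [0.429  0.3023 0.0773]
oil_bottle 0.95 [446. 288.] [0.6268 0.3512 0.0886]
oil_bottle 0.58 [426. 327.] [0.7249 0.3461 0.0812]
screwdriver 0.77 [229. 160.] [ 0.4189 -0.3376  0.0172]
screwdriver 0.19 [321. 244.] [0.64   0.0853 0.0871]
```

Run:
```python
import cv2
a=cv2.imread("pics/top0.png");b=cv2.imread("pics/scene0.png")
cv2.imwrite("pics/a.png",cv2.resize(a[120:300,190:480],None,fx=2.7,fy=2.7,interpolation=cv2.INTER_CUBIC))
cv2.imwrite("pics/b.png",cv2.resize(b[130:350,200:480],None,fx=2.7,fy=2.7,interpolation=cv2.INTER_CUBIC))
```

```text
(no output)
```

View pics/a.png

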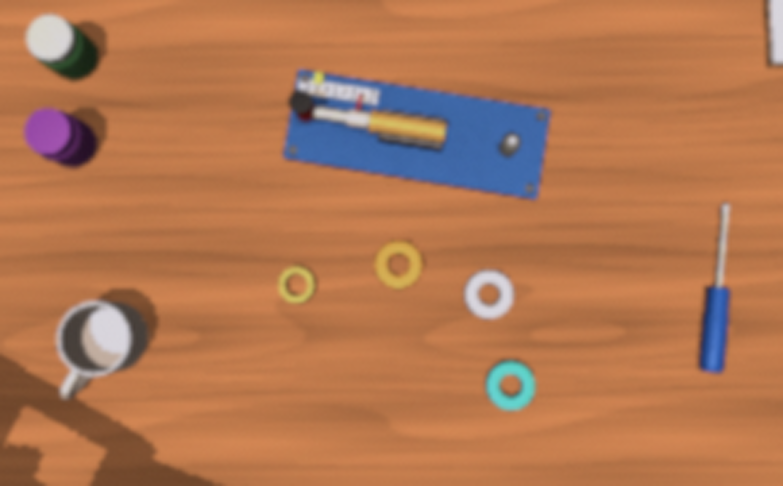

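View pics/b.png

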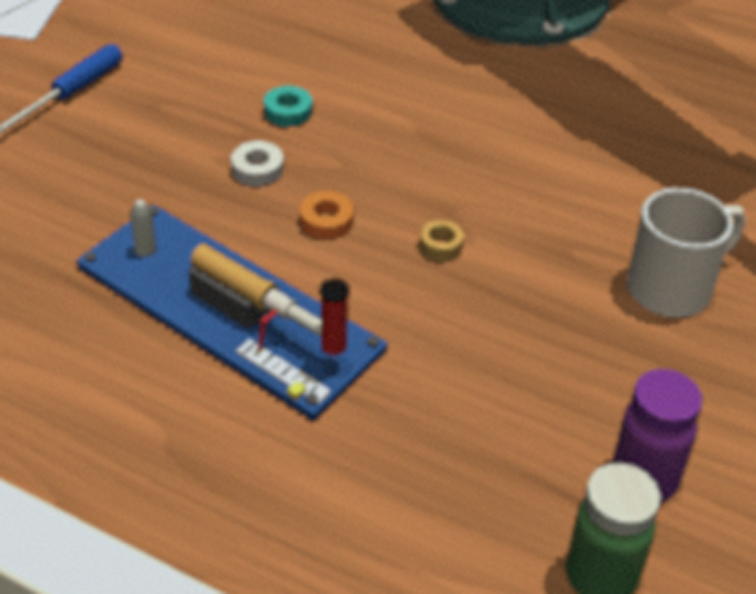

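Wide-ring candidates in the top view are grey (371,229), orange (338,218) and teal (379,263); I choose the grey one. The brass ring is the small one at (300,225), the orange one being wide. The green bottle is the steel-capped one, and purple is its look-alike.

```bash
cat >> h.py <<'E'
np.set_printoptions(precision=4,suppress=True)
def blob(p,uv,R=30,zw=.018,lo=.008):
    """ring centre: points near uv standing above bench at ring height"""
    C=cloud(p);c=atz(p,uv,zw)
    m=(np.hypot(C[...,0]-c[0],C[...,1]-c[1])<R/1000)&(C[...,2]>lo)&(C[...,2]<.03)
    v,u=np.nonzero(m); cnt=np.stack([u,v],1).astype(np.float32)
    (x,y),r=cv2.minEnclosingCircle(cnt); return np.array([x,y]),r,atz(p,(x,y),zw),m.sum()
def plate(p):
    hsv=cv2.cvtColor(p["color"],cv2.COLOR_BGR2HSV)
    m=((abs(hsv[...,0].astype(int)-108)<10)&(hsv[...,1]>130)).astype(np.uint8)
    m=cv2.morphologyEx(m,cv2.MORPH_CLOSE,np.ones((15,15)))
    n,l,st,_=cv2.connectedComponentsWithStats(m);i=1+np.argmax(st[1:,4])
    v,u=np.nonzero(l==i); P=np.array([atz(p,q,.012)[:2] for q in zip(u,v)])
    return cv2.minAreaRect((P*1000).astype(np.float32))
E
python3 - <<'E'
from h import *
p=viewer.snapshot("top");c=p["color"]
print(plate(p))
for uv in((371,229),(300,225)): print(blob(p,uv),c[int(uv[1])-0,uv[0]])
R=Ro.from_rotvec(status.observe()["tcp_rot"]).as_matrix();print(R)
w=viewer.snapshot("wrist");print("wrist cam",-np.array(w["R"]).T@np.array(w["t"]),np.array(w["R"])[2],w["fx"])
hsv=cv2.cvtColor(c,cv2.COLOR_BGR2HSV)
for uv in((371,229),(300,225)):
    m=np.zeros((400,640),np.uint8);cv2.circle(m,uv,14,1,-1)
    if uv[0]==371: k=(hsv[...,1]<60)&(hsv[...,2]>120)
    else: k=(hsv[...,0]>17)&(hsv[...,0]<35)
    v,u=np.nonzero(k&(m>0));(x,y),r=cv2.minEnclosingCircle(np.stack([u,v],1).astype(np.float32));print(x,y,r,u.mean(),v.mean(),atz(p,(x,y),.018))
E
```

```text
((604.6796875, -30.767181396484375), (271.6331481933594, 93.20294952392578), 79.88362121582031)
(array([371.0833, 228.9167]), 8.98232650756836, array([ 0.4289, -0.1062,  0.018 ]), np.int64(200)) [ 72 117 184]
(array([299.6667, 225.3333]), 6.871953964233398, array([0.4418, 0.0997, 0.018 ]), np.int64(99)) [ 79 128 202]
[[-0.9287  0.3707  0.    ]
 [ 0.3707  0.9287  0.    ]
 [-0.      0.0001 -1.    ]]
wrist cam [0.1352 0.537  0.384 ] [ 0.2341 -0.093  -0.9678] 325.3853768951848
370.7112731933594 228.45774841308594 9.074742317199707 370.58490566037733 228.47641509433961 [ 0.4302 -0.1052  0.018 ]
299.3715515136719 224.92201232910156 6.950588703155518 299.44144144144144 224.7927927927928 [0.443  0.1005 0.018 ]
```

>>> {"method": "move_arm", "body": {
  "delta_pos": [
    [0, 0, 0],
    [0, 0, 0],
    [-2.3, -4, 0],
    [-2.3, -4, 0],
    [-2.3, -4, 0],
    [-2.3, -4, 0],
    [-2.3, -4, 0],
    [-2.3, -4, 0],
    [-2.3, -4, 0],
    [-2.3, -4, 0],
    [-2.3, -4, 0],
    [-2.3, -4, 0]
  ],
  "turn": [
    [0, 0, -5.8],
    [0, 0, -5.8],
    [0, 0, 0],
    [0, 0, 0],
    [0, 0, 0],
    [0, 0, 0],
    [0, 0, 0],
    [0, 0, 0],
    [0, 0, 0],
    [0, 0, 0],
    [0, 0, 0],
    [0, 0, 0]
  ],
  "grip": [9.4, 9.4, 9.4, 9.4, 9.4, 9.4, 9.4, 9.4, 9.4, 9.4, 9.4, 9.4],
  "squeeze": 25
}}

```text
time_s: 2.4
tcp_pos: [0.36, 0.0748, 0.2059]
tcp_rot: [0.278, 3.128, 0.001]
ft_force: [1.4, 0.8, 0.3]
width: 0.998
finger_force: 0.0
```

>>> {"method": "move_arm", "body": {
  "delta_pos": [
    [-2.2, -3.3, 1],
    [-2.2, -3.3, 2],
    [-2.2, -3.3, 2],
    [-2.2, -3.3, 1],
    [-1.3, -3.3, 1],
    [0, 0, 0],
    [0, 0, 0]
  ],
  "turn": [
    [0, 0, 0],
    [0, 0, 0],
    [0, 0, 0],
    [0, 0, 0],
    [0, 0, 0],
    [0, 0, 0],
    [0, 0, 0]
  ],
  "grip": [9.4, 9.4, 9.4, 9.4, 9.4, 9.4, 9.4]
}}

```text
time_s: 3.1
tcp_pos: [0.4298, -0.1039, 0.1352]
tcp_rot: [-0.281, -3.128, -0.002]
ft_force: [0.1, 0.1, 0.3]
width: 0.999
finger_force: 0.0
```

```bash
cat >> h.py <<'E'
def state():
    s=status.observe();R=Ro.from_rotvec(s["tcp_rot"]).as_matrix()
    print("t",round(s["time_s"],2),"tcp",s["tcp_pos"],"yaw_y",round(np.degrees(np.arctan2(R[1,1],R[0,1])),2),"z",R[:,2],"F",s["ft_force"],"w",round(s["width"]*94,1),"ff",s["finger_force"]);return np.array(s["tcp_pos"]),R
def go(x):
    q,R=state();print("delta tool cm",R.T@(np.array(x)-q)*100)
E
python3 - <<'E'
from h import *
w=viewer.snapshot("wrist");cv2.imwrite("pics/w1.png",w["color"])
q,R=state()
print(proj(w,(.4295,-.1055,.018)),blob(w,proj(w,(.4295,-.1055,.018))))
C=cloud(w);v,u=np.nonzero((np.hypot(C[...,0]-.4295,C[...,1]+.1055)<.035)&(C[...,2]>.013)&(C[...,2]<.024))
print(C[v,u].mean(0),C[v,u].min(0),C[v,u].max(0))
E
```

```text
t 3.15 tcp [ 0.43   -0.1033  0.1356] yaw_y 79.82 z [ 0.0001  0.0007 -1.    ] F [-0.4509 -0.7276  0.0266] w 94.0 ff 0.0
[318.3052 198.3851] (array([317.757 , 198.1269]), 27.32601547241211, array([ 0.4292, -0.106 ,  0.018 ]), np.int64(1876))
[ 0.4296 -0.1062  0.0171] [ 0.4049 -0.1319  0.013 ] [ 0.4559 -0.0804  0.0197]
```

View pics/w1.png

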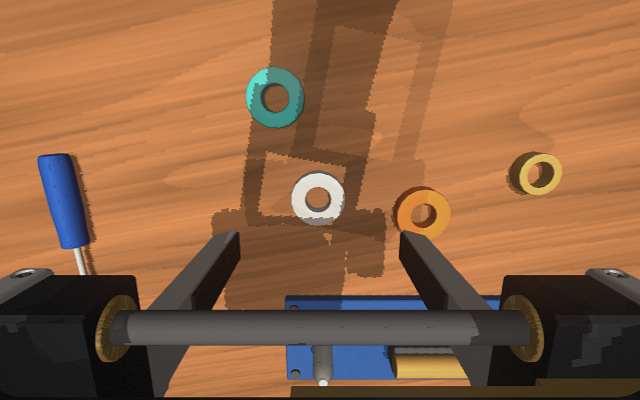

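The close view shows the pale grey ring at (318,198) between the fingers. The orange look-alike is at (424,213), the teal one at (275,97), brass at (540,173) and the post tip at (323,383).

>>> {"method": "move_arm", "body": {
  "delta_pos": [
    [0, -0.3, 3],
    [0, 0, 3],
    [0, 0, 3],
    [0, 0, 2.5],
    [0, 0, 1.5],
    [0, 0, 0],
    [0, 0, 0],
    [0, 0, 0],
    [0, 0, 0],
    [0, 0, 0],
    [0, 0, 0]
  ],
  "turn": [
    [0, 0, 0],
    [0, 0, 0],
    [0, 0, 0],
    [0, 0, 0],
    [0, 0, 0],
    [0, 0, 0],
    [0, 0, 0],
    [0, 0, 0],
    [0, 0, 0],
    [0, 0, 0],
    [0, 0, 0]
  ],
  "grip": [9.4, 9.4, 9.4, 9.4, 9.4, 9.4, 4.5, 4.5, 4.5, 4.5, 4.5]
}}

```text
time_s: 4.25
tcp_pos: [0.4299, -0.1068, 0.006]
tcp_rot: [0.278, 3.128, -0.0]
ft_force: [0.3, 0.6, -0.2]
width: 0.61
finger_force: 0.0
```

>>> {"method": "move_arm", "body": {
  "delta_pos": [
    [0, 0, 0],
    [0, 0, 0],
    [0, 0, -3],
    [0, 0, -4],
    [0, 0, -3.5],
    [0, 0, -1.5],
    [0, 0, 0],
    [0, 0, 0]
  ],
  "turn": [
    [0, 0, 0],
    [0, 0, 0],
    [0, 0, 0],
    [0, 0, 0],
    [0, 0, 0],
    [0, 0, 0],
    [0, 0, 0],
    [0, 0, 0]
  ],
  "grip": [4.5, 4.5, 4.5, 4.5, 4.5, 4.5, 4.5, 4.5]
}}

```text
time_s: 5.05
tcp_pos: [0.4291, -0.1066, 0.1246]
tcp_rot: [-0.278, -3.128, -0.0]
ft_force: [0.3, 0.2, -0.4]
width: 0.538
finger_force: 24.9
```

Run:
```python
from h import *
state();w=viewer.snapshot("wrist");C=cloud(w)
# post tip cloud
m=(C[...,2]>.03)&(C[...,2]<.085)&(np.hypot(C[...,0]-.587,C[...,1]+.129)<.03)
print(m.sum(),C[m].mean(0) if m.any() else 0)
print(models.find_in(w,"post_tip")[:1])
p=viewer.snapshot("top")
D=cloud(p);m=(D[...,2]>.02)&(D[...,2]<.09)&(np.hypot(D[...,0]-.587,D[...,1]+.129)<.025);v,u=np.nonzero(m);print(m.sum(),D[m].mean(0),D[m][:,2].max())
for d in models.silhouettes(p,"post_tip")[:1]:print(d["xy"],d["region"].sum())
hi=m&(D[...,2]>.055);v,u=np.nonzero(hi);print("tip px",u,v,[tuple(x) for x in D[hi].round(4)])
```

```text
t 5.05 tcp [ 0.4291 -0.1066  0.1246] yaw_y 79.83 z [-0.0011  0.0004 -1.    ] F [ 0.2887  0.1708 -0.3942] w 50.6 ff 24.92452431935817
641 [ 0.5816 -0.1292  0.0494]
[{'xy': [343.7, 362.2], 'confidence': 0.81}]
49 [ 0.5841 -0.1282  0.0553] 0.07317926228995356
[309.4, 159.1] 203
tip px [377 378 379 380 381 377 379 380 381 382 377 378 379 380 381 382 376 377
 378 379 380 381 382 377 378 379 380 381 382 378 379 380 381 379] [170 170 170 170 170 171 171 171 171 171 172 172 172 172 172 172 173 173
 173 173 173 173 173 174 174 174 174 174 174 175 175 175 175 176] [(np.float64(0.594), np.float64(-0.1236), np.float64(0.0562)), (np.float64(0.5933), np.float64(-0.126), np.float64(0.0611)), (np.float64(0.5933), np.float64(-0.1289), np.float64(0.0607)), (np.float64(0.5933), np.float64(-0.1317), np.float64(0.0601)), (np.float64(0.5935), np.float64(-0.1347), np.float64(0.0585)), (np.float64(0.5908), np.float64(-0.1233), np.float64(0.0592)), (np.float64(0.5896), np.float64(-0.1283), np.float64(0.0665)), (np.float64(0.5893), np.float64(-0.1309), np.float64(0.068)), (np.float64(0.5893), np.float64(-0.13
[... 886 characters left out ...]
0.0617)), (np.float64(0.5823), np.float64(-0.1232), np.float64(0.0586)), (np.float64(0.5816), np.float64(-0.1256), np.float64(0.0633)), (np.float64(0.5812), np.float64(-0.1281), np.float64(0.0664)), (np.float64(0.581), np.float64(-0.1308), np.float64(0.0674)), (np.float64(0.5817), np.float64(-0.1341), np.float64(0.0617)), (np.float64(0.582), np.float64(-0.1371), np.float64(0.0594)), (np.float64(0.5793), np.float64(-0.1258), np.float64(0.0596)), (np.float64(0.5794), np.float64(-0.1287), np.float64(0.0585)), (np.float64(0.5791), np.float64(-0.1314), np.float64(0.0603)), (np.float64(0.5795), np.float64(-0.1344), np.float64(0.0575)), (np.float64(0.5768), np.float64(-0.1288), np.float64(0.0567))]
```

```bash
cat >> h.py <<'E'
from scipy.optimize import least_squares
def cyl(P,r,c0):
    f=lambda c:np.hypot(P[:,0]-c[0],P[:,1]-c[1])-r
    s=least_squares(f,c0,loss="soft_l1",f_scale=.001);return s.x,np.sqrt(np.mean(s.fun**2))
def ringhand(w,q,zt=.0125,R=.026):
    C=cloud(w);m=(abs(C[...,2]-q[2]-zt)<.006)&(np.hypot(C[...,0]-q[0],C[...,1]-q[1])<.04)
    v,u=np.nonzero(m);P=C[m];print("ring pts",m.sum(),P.mean(0),"minmax",P.min(0),P.max(0));return m
E
python3 - <<'E'
from h import *
q,R=state();w=viewer.snapshot("wrist");C=cloud(w)
m=(C[...,2]>.02)&(C[...,2]<.055)&(np.hypot(C[...,0]-.586,C[...,1]+.13)<.02)
print(m.sum(),cyl(C[m],.010,(.586,-.13)))
m2=(C[...,2]>.062)&(np.hypot(C[...,0]-.586,C[...,1]+.13)<.02);v,u=np.nonzero(m2);print(C[m2].mean(0),u.mean(),v.mean(),atz(w,(u.mean(),v.mean()),.069))
hsv=cv2.cvtColor(w["color"],cv2.COLOR_BGR2HSV)
ringhand(w,q)
a=proj(w,(q[0],q[1],q[2]+.0125));print("tcp axis at ring top px",a)
cv2.imwrite("pics/w2.png",w["color"])
E
```

```text
t 5.25 tcp [ 0.4285 -0.1063  0.1236] yaw_y 79.84 z [-0.0033  0.0014 -1.    ] F [ 0.5795  0.6627 -1.0082] w 50.3 ff 24.924410779494792
531 (array([ 0.5887, -0.1302]), np.float64(0.0004317702940235411))
[ 0.5823 -0.1284  0.063 ] 326.2758620689655 384.0 [ 0.5767 -0.1275  0.069 ]
ring pts 5581 [ 0.4268 -0.1068  0.135 ] minmax [ 0.4031 -0.1416  0.1301] [ 0.4545 -0.0688  0.1421]
tcp axis at ring top px [320.9245 255.1579]
```

View pics/w2.png

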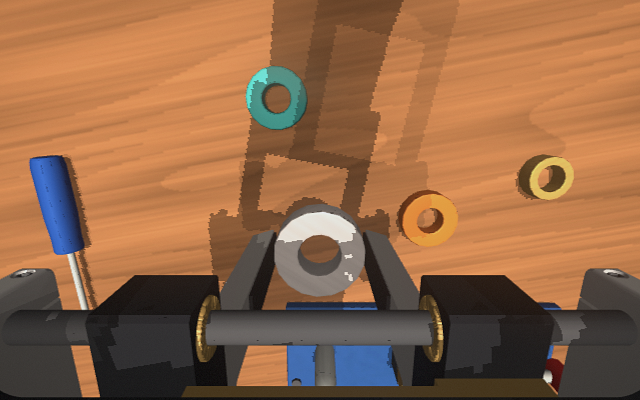

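Ring is held (319,251). I go past the post on its far side, so the wrist camera sees post and ring together.

>>> {"method": "move_arm", "body": {
  "delta_pos": [
    [-3, 0.3, 0],
    [-4, 0.3, 0],
    [-4, 0.3, 0],
    [-4, 0.3, 0],
    [-4, 0.3, 0],
    [-2.7, 0, 1],
    [0, 0, 1.5],
    [0, 0, 0.8],
    [0, 0, 0],
    [0, 0, 0],
    [0, 0, 0]
  ],
  "turn": [
    [0, 0, 0],
    [0, 0, 0],
    [0, 0, 0],
    [0, 0, 0],
    [0, 0, 0],
    [0, 0, 0],
    [0, 0, 0],
    [0, 0, 0],
    [0, 0, 0],
    [0, 0, 0],
    [0, 0, 0]
  ],
  "grip": [4.5, 4.5, 4.5, 4.5, 4.5, 4.5, 4.5, 4.5, 4.5, 4.5, 4.5]
}}

```text
time_s: 6.4
tcp_pos: [0.6455, -0.1302, 0.0938]
tcp_rot: [0.278, 3.128, -0.0]
ft_force: [0.4, 0.7, -0.8]
width: 0.537
finger_force: 24.9
```

Run:
```python
from h import *
q,R=state();w=viewer.snapshot("wrist");C=cloud(w)
m=(C[...,2]>.02)&(C[...,2]<.055)&(np.hypot(C[...,0]-.587,C[...,1]+.13)<.02)
print(m.sum(),cyl(C[m],.010,(.587,-.13)))
m2=(C[...,2]>.066)&(C[...,2]<.08)&(np.hypot(C[...,0]-.587,C[...,1]+.13)<.014);v,u=np.nonzero(m2);print(m2.sum(),C[m2].mean(0),atz(w,(u.mean(),v.mean()),.069))
ringhand(w,q)
print(proj(w,(q[0],q[1],q[2]+.0125)),proj(w,(.587,-.13,.069)),proj(w,(.587,-.13,.012)))
cv2.imwrite("pics/w3.png",w["color"])
```

```text
t 6.4 tcp [ 0.6455 -0.1302  0.0938] yaw_y 79.83 z [ 0.0017 -0.0004 -1.    ] F [ 0.3708  0.7037 -0.827 ] w 50.5 ff 24.924527211114764
46 (array([ 0.5887, -0.1303]), np.float64(9.871683525253853e-05))
205 [ 0.5883 -0.1302  0.068 ] [ 0.5882 -0.1301  0.069 ]
ring pts 5546 [ 0.6439 -0.1307  0.1051] minmax [ 0.6201 -0.1656  0.1003] [ 0.6718 -0.0927  0.1123]
[320.8872 255.2218] [304.2898 143.7364] [307.4762 137.811 ]
```

View pics/w3.png

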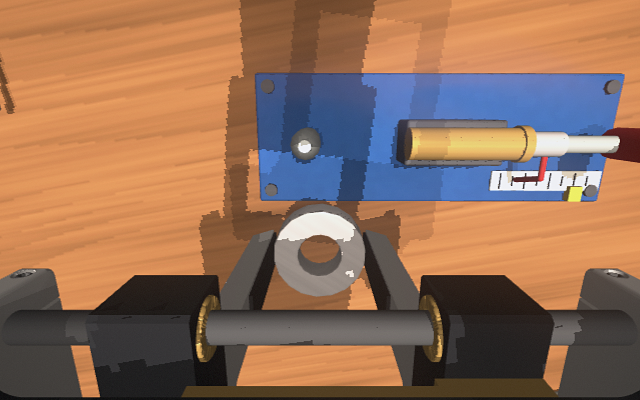

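The view shows the post tip at (305,147), the ring at (320,250), the pointer at about (543,180) and the yellow clip at (575,194).

```bash
cat >> h.py <<'E'
def ringx(w,q,R,zt=.0125):
    C=cloud(w);L=(C-q)@R
    m=(abs(L[...,1])<.004)&(abs(L[...,0])<.04)&(abs(L[...,2]+zt)<.008)
    P=L[m];h,e=np.histogram(P[:,2],20);print("top z mode",e[h.argmax()]);
    P=P[abs(P[:,2]-e[h.argmax()])<.0025]
    x=np.sort(P[:,0]);g=np.diff(x);i=g.argmax();print("tool-x extents",x[0],x[-1],"hole",x[i],x[i+1])
    m=(abs(L[...,0])<.004)&(abs(L[...,1])<.02)&(abs(L[...,2]-e[h.argmax()])<.0025);y=np.sort(L[m][:,1]);g=np.diff(y);i=g.argmax();print("tool-y hole",y[i],y[i+1])
E
python3 - <<'E'
from h import *
q,R=state();w=viewer.snapshot("wrist");ringx(w,q,R)
E
```

```text
t 6.45 tcp [ 0.6458 -0.1303  0.094 ] yaw_y 79.83 z [ 0.0021 -0.0005 -1.    ] F [-0.6576 -0.2219 -0.3578] w 50.4 ff 24.92450075224042
top z mode -0.011526190909966058
tool-x extents -0.025944945786683837 0.025412389120267564 hole -0.01163621390738218 0.011115837651050809
tool-y hole -0.012157373455522924 0.010614045331104502
```

>>> {"method": "move_arm", "body": {
  "delta_pos": [
    [1.5, -0.3, 0],
    [2, -0.3, 0],
    [1.5, -0.3, 0],
    [0.7, -0.05, 0],
    [0, 0, 0],
    [0, 0, 0.8],
    [0, 0, 0.8],
    [0, 0, 0.7],
    [0, 0, 0.6],
    [0, 0, 0.4],
    [0, 0, 0]
  ],
  "turn": [
    [0, 0, 0],
    [0, 0, 0],
    [0, 0, 0],
    [0, 0, 0],
    [0, 0, 0],
    [0, 0, 0],
    [0, 0, 0],
    [0, 0, 0],
    [0, 0, 0],
    [0, 0, 0],
    [0, 0, 0]
  ],
  "grip": [4.5, 4.5, 4.5, 4.5, 4.5, 4.5, 4.5, 4.5, 4.5, 4.5, 4.5]
}}

```text
time_s: 7.6
tcp_pos: [0.5875, -0.1293, 0.0582]
tcp_rot: [-0.278, -3.127, -0.001]
ft_force: [0.4, 0.5, -0.5]
width: 0.536
finger_force: 24.9
```

>>> {"method": "move_arm", "body": {
  "delta_pos": [
    [0, 0, 0.7],
    [0, 0, 0.7],
    [0, 0, 0.7],
    [0, 0, 0.7],
    [0, 0, 0.6],
    [0, 0, 0.3],
    [0, 0, 0.2],
    [0, 0, 0.1],
    [0, 0, 0]
  ],
  "turn": [
    [0, 0, 0],
    [0, 0, 0],
    [0, 0, 0],
    [0, 0, 0],
    [0, 0, 0],
    [0, 0, 0],
    [0, 0, 0],
    [0, 0, 0],
    [0, 0, 0]
  ],
  "grip": [4.5, 4.5, 4.5, 4.5, 4.5, 4.5, 4.5, 4.5, 4.5]
}}

```text
time_s: 8.5
tcp_pos: [0.5881, -0.1295, 0.0196]
tcp_rot: [0.278, 3.129, 0.0]
ft_force: [-0.3, -0.1, -0.5]
width: 0.537
finger_force: 24.9
```

>>> {"method": "move_arm", "body": {
  "delta_pos": [
    [0, 0, 0.1],
    [0, 0, 0],
    [0, 0, 0],
    [0, 0, 0],
    [0, 0, -2],
    [0, 0, -3],
    [0, 0, -3],
    [0, 0, -3]
  ],
  "turn": [
    [0, 0, 0],
    [0, 0, 0],
    [0, 0, 0],
    [0, 0, 0],
    [0, 0, 0],
    [0, 0, 0],
    [0, 0, 0],
    [0, 0, 0]
  ],
  "grip": [4.5, 6.8, 6.8, 6.8, 6.8, 6.8, 6.8, 6.8]
}}

```text
time_s: 9.3
tcp_pos: [0.5879, -0.1294, 0.1297]
tcp_rot: [0.278, 3.129, 0.0]
ft_force: [0.2, -0.1, -1.1]
width: 0.718
finger_force: 0.0
```

>>> {"method": "move_arm", "body": {
  "delta_pos": [
    [2.5, 2.8, 0],
    [3.1, 3.4, 0],
    [3.1, 3.4, 0],
    [3.1, 3.4, 0],
    [3.1, 3.4, 0],
    [2, 2.2, 0],
    [1.4, 1.4, 0],
    [0, 0, 0],
    [0, 0, 0]
  ],
  "turn": [
    [0, 0, 0],
    [0, 0, 0],
    [0, 0, 0],
    [0, 0, 0],
    [0, 0, 0],
    [0, 0, 0],
    [0, 0, 0],
    [0, 0, 0],
    [0, 0, 0]
  ],
  "grip": [6.8, 6.8, 6.8, 6.8, 6.8, 6.8, 6.8, 6.8, 6.8]
}}

```text
time_s: 10.2
tcp_pos: [0.4434, 0.0995, 0.1288]
tcp_rot: [0.277, 3.128, -0.001]
ft_force: [0.2, 1.0, -0.0]
width: 0.723
finger_force: 0.0
```

Run:
```python
from h import *
q,R=state();w=viewer.snapshot("wrist");C=cloud(w)
b=blob(w,proj(w,(.4435,.1,.018)),R=27);print(b)
m=(np.hypot(C[...,0]-.4435,C[...,1]-.1)<.03)&(C[...,2]>.014)&(C[...,2]<.024);print(C[m].mean(0),C[m].min(0),C[m].max(0))
print("tool",R.T@(b[2]-q))
D=cloud(viewer.snapshot("top"));m=(D[...,2]>.02)&(D[...,2]<.045)&(np.hypot(D[...,0]-.587,D[...,1]+.13)<.035);print("wide on post z",np.median(D[m][:,2]),m.sum(),D[m].mean(0))
```

```text
t 10.2 tcp [0.4434 0.0995 0.1288] yaw_y 79.89 z [ 0.0012 -0.0005 -1.    ] F [ 0.1929  0.9549 -0.0447] w 68.0 ff 0.0
(array([321.2173, 198.4714]), 21.542932510375977, array([0.4424, 0.1007, 0.018 ]), np.int64(994))
[0.4431 0.1005 0.017 ] [0.4242 0.081  0.0141] [0.4635 0.1199 0.019 ]
tool [0.0013 0.001  0.1108]
wide on post z 0.028462304234277428 207 [ 0.586  -0.1296  0.0287]
```

>>> {"method": "move_arm", "body": {
  "delta_pos": [
    [0, 0.1, 3],
    [0, 0, 3],
    [0, 0, 3],
    [0, 0, 2],
    [0, 0, 1.3],
    [0, 0, 0],
    [0, 0, 0],
    [0, 0, 0],
    [0, 0, 0],
    [0, 0, 0],
    [0, 0, 0]
  ],
  "turn": [
    [0, 0, 0],
    [0, 0, 0],
    [0, 0, 0],
    [0, 0, 0],
    [0, 0, 0],
    [0, 0, 0],
    [0, 0, 0],
    [0, 0, 0],
    [0, 0, 0],
    [0, 0, 0],
    [0, 0, 0]
  ],
  "grip": [6.8, 6.8, 6.8, 6.8, 6.8, 6.8, 3.3, 3.3, 3.3, 3.3, 3.3]
}}

```text
time_s: 11.4
tcp_pos: [0.4441, 0.1008, 0.0065]
tcp_rot: [0.278, 3.127, 0.001]
ft_force: [0.1, 0.4, 2.0]
width: 0.414
finger_force: 25.0
```

>>> {"method": "move_arm", "body": {
  "delta_pos": [
    [0, 0, 0],
    [0, 0, -3],
    [0, 0, -4],
    [0, 0, -4],
    [0, 0, -2],
    [0, 0, 0]
  ],
  "turn": [
    [0, 0, 0],
    [0, 0, 0],
    [0, 0, 0],
    [0, 0, 0],
    [0, 0, 0],
    [0, 0, 0]
  ],
  "grip": [3.3, 3.3, 3.3, 3.3, 3.3, 3.3]
}}

```text
time_s: 12.0
tcp_pos: [0.4455, 0.1009, 0.139]
tcp_rot: [0.277, 3.122, 0.002]
ft_force: [-0.4, -0.0, -0.9]
width: 0.415
finger_force: 25.0
```

Run:
```python
from h import *
q,R=state();w=viewer.snapshot("wrist");q,R=state();ringx(w,q,R)
print(R.T@(np.array((.5882,-.1296,.10))-q)*100)
```

```text
t 12.0 tcp [0.4455 0.1009 0.139 ] yaw_y 79.85 z [ 0.0074  0.0008 -1.    ] F [-0.3611 -0.0271 -0.8794] w 39.0 ff 24.99963205307722
t 12.05 tcp [0.444  0.1008 0.1364] yaw_y 79.84 z [ 0.0027  0.0004 -1.    ] F [-0.0425  0.7036 -1.6581] w 38.7 ff 24.99964816030115
top z mode -0.013573530354170903
tool-x extents -0.020896172802838533 0.018478428930110438 hole -0.012062962577882141 0.010160383171701877
tool-y hole -0.011241089525168823 0.011022816832505318
[-18.2463 -20.1397   3.6688]
```

>>> {"method": "move_arm", "body": {
  "delta_pos": [
    [-2.5, -2.8, 0],
    [-3.1, -3.4, 0],
    [-3.1, -3.4, 0],
    [-3.1, -3.4, 0],
    [-3.1, -3.4, 0],
    [-2, -2.2, 0],
    [-1.25, -1.55, 1],
    [0, 0, 1.5],
    [0, 0, 1],
    [0, 0, 0],
    [0, 0, 0]
  ],
  "turn": [
    [0, 0, 0],
    [0, 0, 0],
    [0, 0, 0],
    [0, 0, 0],
    [0, 0, 0],
    [0, 0, 0],
    [0, 0, 0],
    [0, 0, 0],
    [0, 0, 0],
    [0, 0, 0],
    [0, 0, 0]
  ],
  "grip": [3.3, 3.3, 3.3, 3.3, 3.3, 3.3, 3.3, 3.3, 3.3, 3.3, 3.3]
}}

```text
time_s: 13.15
tcp_pos: [0.5855, -0.1283, 0.0995]
tcp_rot: [-0.276, -3.127, -0.001]
ft_force: [0.0, 0.2, -0.3]
width: 0.418
finger_force: 25.0
```

Run:
```python
from h import *
go((.5882,-.1296,.0365))
```

```text
t 13.15 tcp [ 0.5855 -0.1283  0.0995] yaw_y 79.92 z [-0.0019  0.001  -1.    ] F [ 0.0262  0.1708 -0.2567] w 39.3 ff 24.99972787220031
delta tool cm [-0.3041 -0.0854  6.3026]
```

>>> {"method": "move_arm", "body": {
  "delta_pos": [
    [-0.2, -0.1, 0],
    [0, 0, 0],
    [0, 0, 0.8],
    [0, 0, 0.8],
    [0, 0, 0.8],
    [0, 0, 0.8],
    [0, 0, 0.6],
    [0, 0, 0]
  ],
  "turn": [
    [0, 0, 0],
    [0, 0, 0],
    [0, 0, 0],
    [0, 0, 0],
    [0, 0, 0],
    [0, 0, 0],
    [0, 0, 0],
    [0, 0, 0]
  ],
  "grip": [3.3, 3.3, 3.3, 3.3, 3.3, 3.3, 3.3, 3.3]
}}

```text
time_s: 13.95
tcp_pos: [0.5872, -0.1308, 0.0607]
tcp_rot: [-0.278, -3.126, -0.001]
ft_force: [-0.9, 0.2, -0.1]
width: 0.415
finger_force: 25.0
```

>>> {"method": "move_arm", "body": {
  "delta_pos": [
    [-0.05, 0.08, 0.5],
    [0, 0, 0.5],
    [0, 0, 0.5],
    [0, 0, 0.4],
    [0, 0, 0.2],
    [0, 0, 0.1],
    [0, 0, 0.1],
    [0, 0, 0]
  ],
  "turn": [
    [0, 0, 0],
    [0, 0, 0],
    [0, 0, 0],
    [0, 0, 0],
    [0, 0, 0],
    [0, 0, 0],
    [0, 0, 0],
    [0, 0, 0]
  ],
  "grip": [3.3, 3.3, 3.3, 3.3, 3.3, 3.3, 3.3, 3.3]
}}

```text
time_s: 14.75
tcp_pos: [0.5889, -0.1303, 0.0395]
tcp_rot: [0.278, 3.129, 0.0]
ft_force: [-0.1, -0.9, -1.1]
width: 0.416
finger_force: 25.0
```

>>> {"method": "move_arm", "body": {
  "delta_pos": [
    [0, 0, 0.1],
    [0, 0, 0.1],
    [0, 0, 0],
    [0, 0, 0],
    [0, 0, 0],
    [0, 0, -2],
    [0, 0, -3],
    [0, 0, -4],
    [0, 0, -3.5]
  ],
  "turn": [
    [0, 0, 0],
    [0, 0, 0],
    [0, 0, 0],
    [0, 0, 0],
    [0, 0, 0],
    [0, 0, 0],
    [0, 0, 0],
    [0, 0, 0],
    [0, 0, 0]
  ],
  "grip": [3.3, 3.3, 5.4, 5.4, 5.4, 5.4, 5.4, 5.4, 5.4]
}}

```text
time_s: 15.65
tcp_pos: [0.5889, -0.1303, 0.1642]
tcp_rot: [0.278, 3.129, -0.0]
ft_force: [1.0, -0.1, -0.4]
width: 0.579
finger_force: 0.0
```

>>> {"method": "move_arm", "body": {
  "delta_pos": [
    [-1.4, 2.8, 0],
    [-1.6, 3.2, 0],
    [-1.6, 3.2, 0],
    [-1.2, 2, 0],
    [0, 0, 0],
    [0, 0, 0]
  ],
  "turn": [
    [0, 0, 0],
    [0, 0, 0],
    [0, 0, 0],
    [0, 0, 0],
    [0, 0, 0],
    [0, 0, 0]
  ],
  "grip": [6.5, 6.5, 6.5, 6.5, 6.5, 6.5]
}}

```text
time_s: 16.25
tcp_pos: [0.6655, -0.0304, 0.1622]
tcp_rot: [-0.277, -3.129, 0.001]
ft_force: [-0.8, -0.2, 0.8]
width: 0.696
finger_force: 0.0
```

```bash
cat >> h.py <<'E'
def jigm(w,post,yaw,wh=("grip","ptr","mark")):
    """post=(x,y) world; jig-frame measures"""
    a=np.radians(yaw);J=np.array([[np.cos(a),-np.sin(a),0],[np.sin(a),np.cos(a),0],[0,0,1]]);o=np.array([*post,0])+.1*J[:,0]
    hsv=cv2.cvtColor(w["color"],cv2.COLOR_BGR2HSV).astype(int);C=(cloud(w)-o)@J
    H,S,V=hsv[...,0],hsv[...,1],hsv[...,2];red=((H<6)|(H>172))&(S>140)&(V>50);yel=(H>24)&(H<34)&(S>140)&(V>90)
    box=(C[...,0]>.03)&(C[...,0]<.25)
    g=red&box&(C[...,2]>.055)&(abs(C[...,1])<.02)
    t=red&box&(C[...,1]<-.019)&(C[...,1]>-.04)&(C[...,2]<.06)
    y=yel&box&(C[...,1]<-.03)&(C[...,1]>-.06)
    for n,m in(("grip",g),("ptr",t),("mark",y)):
        if m.any():
            P=C[m];v,u=np.nonzero(m);print(n,m.sum(),"px",u.min(),u.max(),v.min(),v.max(),"mean",P.mean(0),"min",np.percentile(P,2,0),"max",np.percentile(P,98,0))
    return J,o,C,t,y
E
python3 - <<'E'
from h import *
q,R=state();w=viewer.snapshot("wrist");cv2.imwrite("pics/w4.png",w["color"])
print(plate(w))
J,o,C,t,y=jigm(w,(.5885,-.130),79.88)
m=(np.hypot(C[...,0]+.1,C[...,1])<.03)&(C[...,2]>.015)&(C[...,2]<.06);r=np.hypot(C[...,0]+.1,C[...,1])
for lo,hi in((.0125,.0185),(.021,.0245)):
  k=m&(r>lo)&(r<hi);print("rings",lo,k.sum(),np.median(C[k],0),np.percentile(C[k][:,2],[10,90]))
E
```

```text
t 16.25 tcp [ 0.6655 -0.0304  0.1622] yaw_y 79.88 z [-0.0007 -0.0006 -1.    ] F [-0.8311 -0.1575  0.7826] w 65.5 ff 0.0
((606.2451782226562, -32.1851806640625), (276.2138671875, 97.84705352783203), 79.86420440673828)
grip 7 px 438 461 124 150 mean [ 0.1169 -0.0015  0.0723] min [ 0.1138 -0.0112  0.0566] max [0.1195 0.0102 0.0844]
ptr 41 px 372 380 154 166 mean [ 0.0641 -0.0237  0.0422] min [ 0.0626 -0.0306  0.0112] max [ 0.0689 -0.0193  0.0492]
mark 95 px 417 426 171 182 mean [ 0.1136 -0.0429  0.017 ] min [ 0.1098 -0.0482  0.0139] max [ 0.1185 -0.0369  0.0189]
rings 0.0125 764 [-0.0992  0.0009  0.0471] [0.0462 0.0482]
rings 0.021 370 [-0.0876  0.0055  0.0292] [0.0282 0.0303]
```

View pics/w4.png

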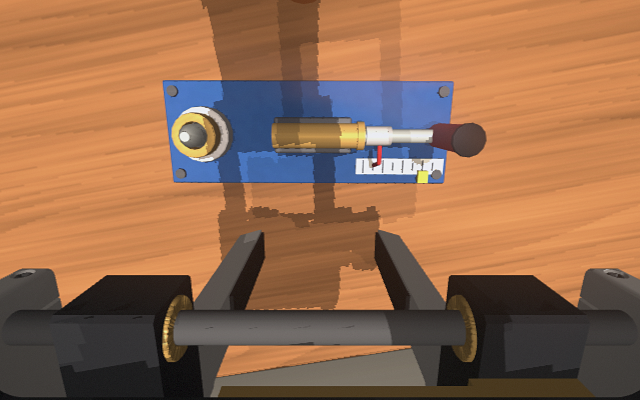

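The rings are home, brass top at 47 mm and wide top at 29 mm, at (196,135). The grip cap is at (466,140), the pointer at (377,160) and the clip at (422,177).

>>> {"method": "move_arm", "body": {
  "delta_pos": [
    [1.6, 2.9, 0],
    [2, 3.6, 0],
    [1.5, 2.8, 0],
    [0.7, 1.45, 0],
    [0, 0, 0],
    [0, 0, 0]
  ],
  "turn": [
    [0, 0, 0],
    [0, 0, 0],
    [0, 0, 0],
    [0, 0, 0],
    [0, 0, 0],
    [0, 0, 0]
  ],
  "grip": [6.5, 6.5, 6.5, 6.5, 6.5, 6.5]
}}

```text
time_s: 16.9
tcp_pos: [0.6278, 0.0843, 0.1627]
tcp_rot: [0.28, 3.128, -0.002]
ft_force: [0.4, -0.4, 0.1]
width: 0.692
finger_force: 0.0
```

Run:
```python
from h import *
q,R=state();w=viewer.snapshot("wrist");a=viewer.snapshot("scene")
for p in(w,a):
    print("--");J,o,C,t,y=jigm(p,(.5885,-.130),79.88)
    m=(C[...,2]>.09)&(C[...,2]<.115)&(abs(C[...,1])<.03)&(abs(C[...,0]-.12)<.03);k=m&(C[...,2]>.097);print("cap",m.sum(),k.sum(),C[k].mean(0),C[k].min(0),C[k].max(0))
print(o+J@[.119,0,.06],R.T@(o+J@[.119,0,.06]-q)*100)
```

```text
t 16.9 tcp [0.6278 0.0843 0.1627] yaw_y 79.79 z [ 0.0006 -0.0011 -1.    ] F [ 0.4318 -0.3858  0.1482] w 65.0 ff 0.0
--
grip 210 px 311 333 189 203 mean [0.1193 0.0086 0.0742] min [0.1102 0.0044 0.0563] max [0.1281 0.0104 0.0916]
ptr 34 px 262 269 212 224 mean [ 0.0651 -0.0234  0.0431] min [ 0.0611 -0.0275  0.0194] max [ 0.0669 -0.0196  0.049 ]
cap 780 769 [ 0.1198 -0.      0.1012] [ 0.1082 -0.0128  0.0982] [0.1322 0.0118 0.1033]
--
grip 109 px 319 328 241 255 mean [ 0.1256 -0.0098  0.0761] min [ 0.1169 -0.0144  0.0554] max [ 0.1315 -0.0003  0.0954]
ptr 11 px 296 298 248 257 mean [ 0.066  -0.03    0.0384] min [ 0.0634 -0.0339  0.0243] max [ 0.0673 -0.0258  0.048 ]
cap 105 85 [ 0.1212 -0.0041  0.1012] [ 0.1098 -0.0155  0.0971] [0.1322 0.0077 0.1048]
[0.627  0.0856 0.06  ] [ 0.1109  0.124  10.2691]
```

>>> {"method": "move_arm", "body": {
  "delta_pos": [
    [0.1, 0.2, 2],
    [0, 0, 2],
    [0, 0, 2],
    [0, 0, 2],
    [0, 0, 1.5],
    [0, 0, 0.7],
    [0, 0, 0],
    [0, 0, 0],
    [0, 0, 0],
    [0, 0, 0],
    [0, 0, 0],
    [0, 0, 0]
  ],
  "turn": [
    [0, 0, 0],
    [0, 0, 0],
    [0, 0, 0],
    [0, 0, 0],
    [0, 0, 0],
    [0, 0, 0],
    [0, 0, 0],
    [0, 0, 0],
    [0, 0, 0],
    [0, 0, 0],
    [0, 0, 0],
    [0, 0, 0]
  ],
  "grip": [6.5, 6.5, 6.5, 6.5, 6.5, 6.5, 6.5, 1.2, 1.2, 1.2, 1.2, 1.2],
  "squeeze": 40
}}

```text
time_s: 18.2
tcp_pos: [0.6271, 0.088, 0.061]
tcp_rot: [0.278, 3.128, 0.0]
ft_force: [-0.0, -0.3, -0.4]
width: 0.303
finger_force: 0.0
```

>>> {"method": "move_arm", "body": {
  "delta_pos": [
    [0, 0, 0],
    [0, 0, 0],
    [0, 0.5, 0],
    [0, 0.8, 0],
    [0, 0.8, 0],
    [0, 0.8, 0],
    [0, 0.8, 0],
    [0, 0.5, 0],
    [0, 0.3, 0],
    [0, 0, 0]
  ],
  "turn": [
    [0, 0, 0],
    [0, 0, 0],
    [0, 0, 0],
    [0, 0, 0],
    [0, 0, 0],
    [0, 0, 0],
    [0, 0, 0],
    [0, 0, 0],
    [0, 0, 0],
    [0, 0, 0]
  ],
  "grip": [1.2, 1.2, 1.2, 1.2, 1.2, 1.2, 1.2, 1.2, 1.2, 1.2]
}}

```text
time_s: 19.2
tcp_pos: [0.6346, 0.1294, 0.0607]
tcp_rot: [-0.28, -3.128, 0.008]
ft_force: [-2.8, -8.1, 2.2]
width: 0.229
finger_force: 40.0
```

Run:
```python
from h import *
q,R=state();w=viewer.snapshot("wrist");a=viewer.snapshot("scene");b=viewer.snapshot("top")
cv2.imwrite("pics/w5.png",w["color"]);cv2.imwrite("pics/s5.png",a["color"])
for p in(w,a,b):
    print("--");J,o,C,t,y=jigm(p,(.5885,-.130),79.88)
print("tcp in jig",J.T@(q-o))
```

```text
t 19.2 tcp [0.6346 0.1294 0.0607] yaw_y 79.78 z [-0.0012 -0.0053 -1.    ] F [-2.837  -8.1274  2.1651] w 21.6 ff 40.01298129558563
--
grip 960 px 299 339 228 264 mean [0.1628 0.0081 0.0765] min [0.1529 0.0021 0.0563] max [0.1725 0.0103 0.094 ]
ptr 93 px 232 246 262 274 mean [ 0.1085 -0.0241  0.0399] min [ 0.1061 -0.0286  0.0217] max [ 0.1096 -0.0194  0.0492]
--
grip 97 px 334 341 250 265 mean [ 0.1652 -0.0122  0.0763] min [ 0.1531 -0.0154  0.0562] max [ 0.1715 -0.0079  0.0963]
ptr 10 px 311 312 259 266 mean [ 0.1087 -0.0311  0.0365] min [ 0.1066 -0.033   0.0243] max [ 0.1099 -0.0294  0.0458]
--
tcp in jig [0.1635 0.0002 0.0607]
```

View pics/w5.png

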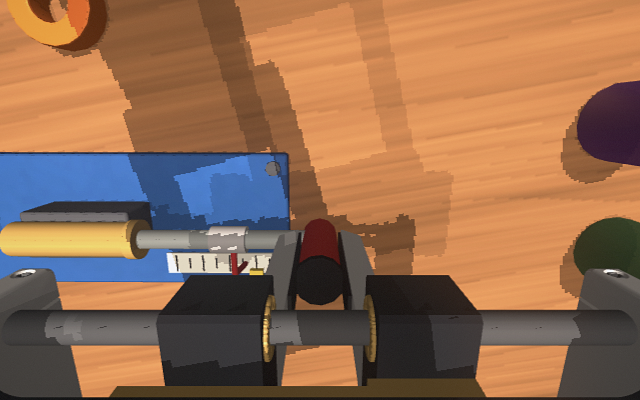

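The grip is held at (320,262), with the pointer at about (237,265) and the clip just showing at (257,271), so a few mm remain.

```bash
python3 - <<'E'
from h import *
J=None
for n in("wrist","scene","top"):
    p=viewer.snapshot(n);J,o,C,t,y=jigm(p,(.5885,-.130),79.88)
    B,G,Rr=[p["color"][...,i].astype(int) for i in range(3)]
    c=proj(p,o+J@[.113,-.044,.018]);vv,uu=np.mgrid[0:400,0:640]
    k=(np.hypot(uu-c[0],vv-c[1])<20)&(Rr-B>60)&(G-B>60)&(abs(Rr-G)<50)
    v,u=np.nonzero(k);print(n,c,k.sum())
    if k.any():
        L=np.array([J.T@(atz(p,q,.018)-o) for q in zip(u,v)]);print(L.min(0),L.max(0),L.mean(0))
        print(np.median(C[k],0))
    m=t&(C[...,2]<.035)
    if m.any(): print("ptr low",m.sum(),C[m].mean(0))
E
python3 - <<'E'
import cv2
a=cv2.imread("pics/s5.png")[225:300,270:370];cv2.imwrite("pics/s5c.png",cv2.resize(a,None,fx=7,fy=7,interpolation=cv2.INTER_CUBIC))
E
```

```text
grip 962 px 299 339 227 263 mean [0.1625 0.0081 0.0764] min [0.1526 0.002  0.0561] max [0.1721 0.0104 0.0938]
ptr 97 px 231 246 262 274 mean [ 0.1081 -0.0241  0.0396] min [ 0.1057 -0.0286  0.0207] max [ 0.1095 -0.0191  0.0491]
wrist [253.9214 279.5915] 67
[ 0.1103 -0.0394  0.018 ] [ 0.1201 -0.0361  0.018 ] [ 0.115  -0.0378  0.018 ]
[ 0.1148 -0.0383  0.0171]
ptr low 31 [ 0.1081 -0.0272  0.0275]
grip 94 px 334 341 250 264 mean [ 0.1648 -0.012   0.0757] min [ 0.1521 -0.0146  0.0561] max [ 0.1719 -0.0077  0.0968]
ptr 10 px 311 312 258 266 mean [ 0.1081 -0.0304  0.0365] min [ 0.107  -0.0325  0.0249] max [ 0.1091 -0.0283  0.0466]
scene [309.1089 272.1805] 17
[ 0.1125 -0.0524  0.018 ] [ 0.1197 -0.041   0.018 ] [ 0.1163 -0.0467  0.018 ]
[ 0.1161 -0.0453  0.0179]
ptr low 4 [ 0.1083 -0.0317  0.029 ]
top [308.5955 147.6609] 0
```

View pics/s5c.png

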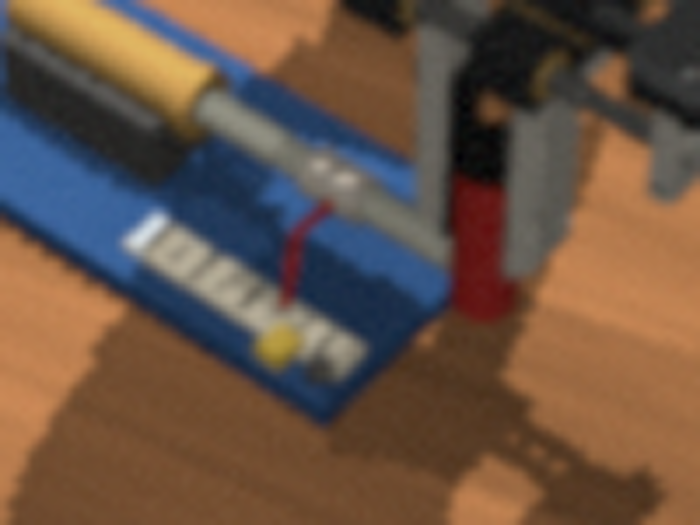

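>>> {"method": "move_arm", "body": {
  "delta_pos": [
    [0, 0.2, 0],
    [0, 0.2, 0],
    [0, 0.2, 0],
    [0, 0.05, 0],
    [0, 0, 0],
    [0, 0, 0]
  ],
  "turn": [
    [0, 0, 0],
    [0, 0, 0],
    [0, 0, 0],
    [0, 0, 0],
    [0, 0, 0],
    [0, 0, 0]
  ],
  "grip": [1.2, 1.2, 1.2, 1.2, 1.2, 1.2]
}}

```text
time_s: 20.1
tcp_pos: [0.6355, 0.135, 0.0607]
tcp_rot: [-0.281, -3.128, 0.01]
ft_force: [-4.1, -10.3, 3.4]
width: 0.229
finger_force: 40.0
```

```bash
cat > m.py <<'E'
from h import *
q,R=state()
for n in("wrist","scene"):
    p=viewer.snapshot(n);J,o,C,t,y=jigm(p,(.5885,-.130),79.88)
    B,G,Rr=[p["color"][...,i].astype(int) for i in range(3)]
    c=proj(p,o+J@[.113,-.044,.018]);vv,uu=np.mgrid[0:400,0:640]
    k=(np.hypot(uu-c[0],vv-c[1])<20)&(Rr-B>60)&(G-B>60)&(abs(Rr-G)<50)
    v,u=np.nonzero(k);print(n,k.sum())
    if k.any():
        L=np.array([J.T@(atz(p,a,.018)-o) for a in zip(u,v)]);print("mark",L.min(0),L.max(0),L.mean(0))
    cv2.imwrite(f"pics/{n}6.png",p["color"])
    m=(np.hypot(C[...,0]+.1,C[...,1])<.03);r=np.hypot(C[...,0]+.1,C[...,1])
    for lo,hi in((.0125,.0185),(.021,.0245)):
        k=m&(r>lo)&(r<hi);print("ring z",np.median(C[k][:,2]) if k.any() else None)
print("tcp jig",J.T@(q-o))
E
python3 m.py
```

```text
t 20.1 tcp [0.6355 0.135  0.0607] yaw_y 79.74 z [-0.0017 -0.006  -1.    ] F [ -4.0676 -10.3366   3.3749] w 21.5 ff 40.01734435558319
grip 961 px 299 339 228 263 mean [0.1685 0.0081 0.0765] min [0.1586 0.0021 0.0565] max [0.1782 0.0103 0.094 ]
ptr 96 px 232 247 262 274 mean [ 0.1142 -0.0241  0.0397] min [ 0.1118 -0.0291  0.0208] max [ 0.1154 -0.0192  0.049 ]
wrist 67
mark [ 0.1102 -0.0394  0.018 ] [ 0.1201 -0.0361  0.018 ] [ 0.1152 -0.0378  0.018 ]
ring z None
ring z None
grip 90 px 337 343 252 265 mean [ 0.1712 -0.0123  0.0759] min [ 0.1627 -0.0152  0.0575] max [ 0.1782 -0.0087  0.0952]
ptr 11 px 313 314 259 268 mean [ 0.1143 -0.0309  0.0363] min [ 0.1131 -0.0334  0.0244] max [ 0.1162 -0.0278  0.0468]
scene 17
mark [ 0.1125 -0.0524  0.018 ] [ 0.1197 -0.041   0.018 ] [ 0.1163 -0.0467  0.018 ]
ring z 0.047089151068954185
ring z 0.031973300847735066
tcp jig [0.1691 0.0003 0.0607]
```

>>> {"method": "move_arm", "body": {
  "delta_pos": [
    [0, 0.1, 0],
    [0, 0, 0],
    [0, 0, 0],
    [0, 0, 0],
    [0, 0, 0],
    [0, 0, 0]
  ],
  "turn": [
    [0, 0, 0],
    [0, 0, 0],
    [0, 0, 0],
    [0, 0, 0],
    [0, 0, 0],
    [0, 0, 0]
  ],
  "grip": [1.2, 1.2, 1.2, 1.2, 1.2, 1.2]
}}

```text
time_s: 20.8
tcp_pos: [0.6357, 0.1359, 0.0607]
tcp_rot: [-0.281, -3.128, 0.01]
ft_force: [-2.5, -9.3, 2.4]
width: 0.224
finger_force: 40.0
```

```bash
python3 m.py | grep -E "^t |ptr|mark|tcp" && python3 -c "
from workcell import arm;print(arm.close_job())"
```

```text
t 20.8 tcp [0.6357 0.1359 0.0607] yaw_y 79.73 z [-0.0017 -0.006  -1.    ] F [-2.4585 -9.3136  2.41  ] w 21.1 ff 40.01837432384491
ptr 99 px 232 247 262 274 mean [ 0.1151 -0.0241  0.0398] min [ 0.1128 -0.0291  0.0213] max [ 0.1164 -0.0193  0.0489]
mark [ 0.1103 -0.0394  0.018 ] [ 0.1202 -0.0361  0.018 ] [ 0.1155 -0.0379  0.018 ]
ptr 8 px 313 314 260 267 mean [ 0.1147 -0.0305  0.0358] min [ 0.1135 -0.032   0.0257] max [ 0.1161 -0.0288  0.045 ]
mark [ 0.1125 -0.0524  0.018 ] [ 0.1197 -0.041   0.018 ] [ 0.1163 -0.0467  0.018 ]
tcp jig [0.1701 0.0002 0.0607]
the job is handed in; nothing more can be done
None
```

Job handed in at 20.8 s of 72 s: the aluminium ring and then the brass ring are home on the post, and the gripper still holds the rod (40 N grip) with the pointer measured 0.4 to 1.6 mm short of the yellow mark's middle (5 mm allowed); the hand-in did not report the judging result.

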